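Sweep the offcuts off the carving board into the scrap tray

TASK

Clear the carving board: with the fingertips, sweep the three pale wood offcuts across the board and off its end into the steel scrap tray, so that all three lie in the tray. Push them only: do not pinch, lift or carry them. Leave the gilded finial standing where it is on the board, and disturb nothing else on the bench or in the wooden box of finished pieces.

Things in the scene. Friction and masses are not known exactly. Their poses are not given: they have to be found in the camera images.
- board: dark raised carving board, 280 mm (its x) by 340 mm (its y), fixed; origin on the bench top under its centre; top face 100 mm above the bench (z = 0.100). A stop fence 30 mm high and 25 mm thick stands on its far edge (x from +115 to +140 mm, full width). Its front edge (x = -140 mm) and both ends (y = +170 and -170 mm) are open
- scrap_tray: open steel scrap tray, 280 mm (its x) by 130 mm (its y), 75 mm high, 3 mm walls and floor, fixed; origin under its centre, on the bench. It stands at the board's left (+y) or right (-y) end, square to the board, its axes parallel to the board's; its near long side is tucked 20 mm under the board's end, so what is swept off that end drops in. Its rim is 25 mm below the board's top face. It spans the board's whole end
- finished_box: pale wooden box with a blue cloth floor for finished work, same outside size as the scrap tray, 7 mm walls, fixed, tucked under the board's other end; origin under its centre. It holds two gilded rosettes; no offcut belongs in it
- offcut_block: pale limewood offcut, a plain block 42 x 27 x 20 mm (x, y, z). Rests flat on the board at the start, at any yaw; origin at its centre. 12 to 20 g, slides easily when pushed sideways; falls into the tray once its centre is past the board's edge.
- offcut_notched: pale limewood offcut, L-shaped in plan, 44 x 32 x 18 mm (x, y, z): a 44 x 16 mm bar (y -16 to 0 mm) with a 20 x 16 mm stub on it (x -22 to -2 mm, y 0 to 16 mm). Rests flat on the board at the start, at any yaw; origin at its centre. 12 to 20 g, slides easily when pushed sideways; falls into the tray once its centre is past the board's edge.
- offcut_octagon: pale limewood offcut, an octagonal slice 36 mm across flats, 20 mm high. Rests flat on the board at the start, at any yaw; origin at its centre. 12 to 20 g, slides easily when pushed sideways; falls into the tray once its centre is past the board's edge.
- finial: gold-leafed turned finial standing upright on the board among the offcuts, 60 mm tall, 42 mm across the foot, freshly gilded, free-standing, 90 g; origin at the centre of its foot. To be left where it stands. The three offcuts and the finial stand one in each quarter of the board, which in which varies; their centres are 90 mm or more apart
- rosette1: gilded rosette, a disc of 48 mm diameter, 12 mm thick, 19 mm with its boss, lying in the wooden box; origin at the centre of its underside. Leave alone
- rosette2: second gilded rosette like the first, in the wooden box. Leave alone
- gouge: carving gouge with a pale wooden handle, 240 mm long, lying on the bench to the right; origin on its axis at the ferrule, handle along its -x. Leave alone
- mallet: round carver's mallet standing on its head on the bench to the left, 245 mm tall, head 90 mm across; origin under the head. Leave alone
- size_jar: amber jar with a black cap, 60 mm diameter, 75 mm tall, on the bench to the right; origin under its centre. Leave alone
- water_cup: white cup, 72 mm diameter, 80 mm tall, on the bench to the left; origin under its centre. Leave alone

How it is judged:
By the outcome, as a careful person would: the job done as asked, in the order asked, and still so for the second after the job is handed in, with the robot touching nothing.
It also fails if it takes over 72 s, if anything falls off the work surface, if the arm or the gripper's body presses on something with over 40 N, if the wrist force passes 120 N, or if a joint passes its speed limit or range.

ROBOT

A 7-joint arm with a two-finger parallel gripper is mounted at the origin on the work surface. World frame = base frame: x ahead of the robot, y to its left, z up, the work surface at z = 0. Lengths are in m, angles in rad, forces in N, time in s.
With the tool pointing down it reaches from about 0.4 to 0.85 m from the base axis. Payload 10.4 kg.
Tool frame: the origin (TCP) lies at the very end of the fingers, on their centre line; the grasp point (between the pads) lies 19 mm behind it (r.pinch_z is the distance from the TCP to the grasp point, in m); z points along the fingers, y is the line along which they close (so a half turn about z gives the same grasp; the last joint's range is limited). The gripper opens to 87 mm and grips with 3 to 60 N. Pads are 19 mm wide; open, the fingers measure 117 mm over their backs; the gripper's body (75 mm by 190 mm) begins 51 mm behind the grasp point.
Start: joints at [-1.279, 0.332, -0.065, 1.46, 0.022, 1.35, -0.088], TCP at [0.194, 0.594, 0.223] pointing down, gripper open.
Joint ranges: [-2.6, 2.6], [-0.5, 2.12], [-1.47, 1.34], [0.16, 2.42], [-1.27, 4.41], [0.06, 2.06], [-2.6, 2.6]. Speed limits (rad/s): [2.22, 2.22, 2.79, 2.79, 3.14, 3.14, 3.14].

INTERFACE

Orientations are given as a unit quaternion [x, y, z, w].
In Python, from bench import sensors, vision, r gives the robot as it stands.
- The arm moves only by the shell command python3 -m crank 'ROWS' [OPENING] [FORCE]. ROWS is JSON, a list of rows, each a list of 2 entries, a list of its own where there are three numbers: the shift along the tool's x, y, z normalised to -1 to 1, where 1 is 3 cm, then the turn about the tool's z normalised to -1 to 1, where 1 is 8 degrees. A call has 1 to 12 rows; each row shifts and turns the commanded pose from where the row before left it, along the tool's axes as they then stand; what a row does not reach is not made up. A row lasts 1/8 s, in which the tool goes at most 62.5 mm and 10.7 degrees, less where a joint would pass 70% of its speed; a pose out of reach is approached as far as the arm can. A call with a number of a shift or a turn outside -1 to 1 is refused whole. A call with a gripper value outside its range is refused whole. OPENING is the opening, from 0 (shut) to 1 (fully open), set as the call begins (- or left out, the last holds). The fingers move at their own pace and stop on an object; FORCE is the grip in N (left out, the last holds). Time passes only in rows, so rows that do not move let the fingers close. It gives the time, the measured TCP pose, the force, the opening and the grip force at its end, in the units of the state.
- sensors.read_state(): the state, without advancing time (a new reading comes with each control period).
- vision.camera(name): name is "scene" or "top" or "wrist"; returns the picture (480x640x3 uint8, red, green, blue); there is no depth.
- vision.camera_model(name): a dict with "vertical_fov" (degrees; the focal length in pixels is half the picture's height over the tangent of half this angle, whatever the lens; pixels are square), "cx", "cy" (the principal point, pixels), "camera_from_world" (4x4, takes a point from world to camera coordinates); the wrist camera has in their place "hand_eye" (4x4, takes a point from camera to tool coordinates, whose origin is the TCP and whose axes are the flange's). Camera axes: x right, y down, z forward; pixel columns grow to the right and rows downward; lengths in m; the calibration is good to about 2 mm. A picture is of the moment at which its call begins: read the wrist's pose just before it. camera_model takes no time and is no camera call.
- r.close_job(): hands the job in; it is judged then, once.
The state is a dict: "time": time; "joint_positions": joint angles; "joint_vel": joint speeds; "joint_torque": joint torques, N m; "ee_pos": TCP position; "eef_rot": TCP orientation; "ft_force": force on the tool from outside, world axes, zero at the start; "torque": the same for the moment, N m; "width": finger opening in m; "grip_force": force on a finger pad.
Only numpy, scipy, OpenCV 4.12 (cv2) and the standard library are available. Lean on these libraries where they do the work, as an engineer would, in place of code of your own. Each camera call takes 0.05 s, during which the arm holds its last target. There are 200 camera calls.

## Working session

There is one attempt and no reset: what is moved stays moved. The work goes in short steps, Python scripts to look and compute and a shell command to move; the robot and the scene stay as the last step left them, time stands still between calls to the robot, and variables do not carry over. Pictures are saved under pics/ and viewed, at most 10 in all, crops included, and the job is handed in when it is done.

```bash
mkdir -p pics; python3 - <<'E'
from bench import sensors, vision, r
import cv2, numpy as np
s=sensors.read_state(); print(s['time'],s['ee_pos'],s['eef_rot'],s['width'],s['ft_force'])
for n in ('top','scene'):
    im=vision.camera(n); cv2.imwrite(f'pics/{n}0.png',im[:,:,::-1]); m=vision.camera_model(n); print(n,m['vertical_fov'],m['cx'],m['cy'],np.round(m['camera_from_world'],4).tolist())
E
```

```text
0.0 [0.19339636 0.59390996 0.22175177] [ 1.56751340e-01  9.87637831e-01 -7.24744621e-04 -8.72894645e-05] 0.08766610026604257 [-0.02540017  0.04160818 -0.27457492]
top 45.01641246351048 312.0545729510998 243.27542238211714 [[0.026, -0.9997, 0.0033, -0.0033], [-0.9827, -0.0262, -0.1832, 0.5059], [0.1833, 0.0016, -0.9831, 1.3142], [0.0, 0.0, 0.0, 1.0]]
scene 54.592873885875846 314.90227541114405 233.41589086391616 [[-0.2417, 0.9703, 0.0051, 0.1225], [0.7999, 0.2022, -0.565, -0.3557], [-0.5493, -0.1325, -0.8251, 1.4047], [0.0, 0.0, 0.0, 1.0]]
```

View pics/top0.png

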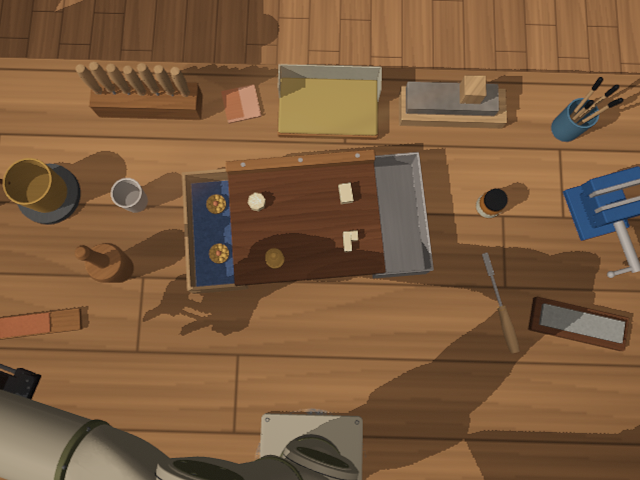

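View pics/scene0.png

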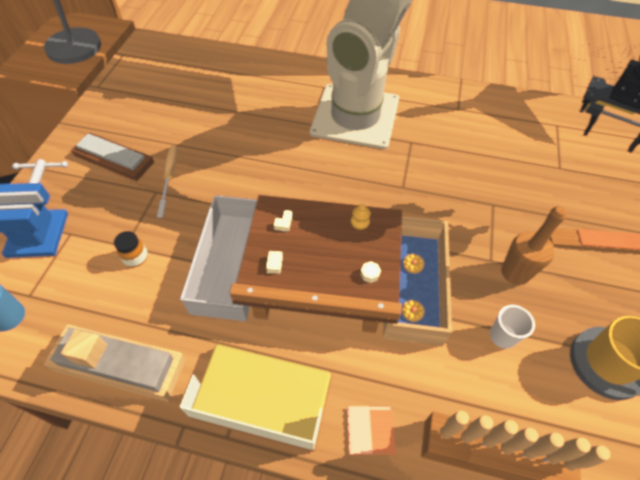

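The top view shows the tray on the right (-y): block at (346,193), notched at (350,241), octagon at (257,201), finial at (275,258). The scene view agrees: block (275,262), notched (284,221), octagon (371,271), finial (361,217). Next I measure them.

```bash
cat > h.py <<'E'
import cv2, numpy as np
from bench import sensors, vision, r
def ray(n,uv):
    m=vision.camera_model(n); f=240/np.tan(np.radians(m['vertical_fov']/2)); T=np.array(m['camera_from_world'])
    d=T[:3,:3].T@np.array([(uv[0]-m['cx'])/f,(uv[1]-m['cy'])/f,1]); return -T[:3,:3].T@T[:3,3], d/np.linalg.norm(d)
def plane(n,uv,z):
    o,d=ray(n,uv); return o+d*(z-o[2])/d[2]
def tri(a,b):
    (o1,d1),(o2,d2)=ray('top',a),ray('scene',b)
    t=np.linalg.lstsq(np.c_[d1,-d2],o2-o1,rcond=None)[0]; p,q=o1+t[0]*d1,o2+t[1]*d2
    return (p+q)/2,np.linalg.norm(p-q)
def blobs(im,box,lo,hi,amin=30):
    x0,y0,x1,y1=box; h=cv2.cvtColor(im,cv2.COLOR_RGB2HSV); m=np.zeros(h.shape[:2],np.uint8)
    m[y0:y1,x0:x1]=cv2.inRange(h,lo,hi)[y0:y1,x0:x1]
    n,l,s,c=cv2.connectedComponentsWithStats(m); return [(c[i],s[i]) for i in range(1,n) if s[i][4]>=amin]
PALE=((10,15,165),(40,130,255)); GOLD=((12,130,85),(35,255,255))
E
python3 - <<'E'
from h import *
t=cv2.imread('pics/top0.png')[:,:,::-1].copy(); s=cv2.imread('pics/scene0.png')[:,:,::-1].copy()
for nm,im,box in(('top',t,(236,172,376,278)),('scene',s,(250,200,398,290))):
  for k,c in(('pale',PALE),('gold',GOLD)):
    for b in blobs(im,box,*c): print(nm,k,b[0].round(1),b[1], plane(nm,b[0],.11).round(3))
for nm,a,b in(('block',(346,193),(275,262)),('notch',(350,241),(284,221)),('oct',(257,201),(371,271)),('fin',(275,258),(361,217))): p,e=tri(a,b); print(nm,p.round(3),e.round(4))
# board corners (top face) top view & ends
for uv in((236,285),(385,273),(374,160),(229,171)): print('corner',plane('top',uv,.1).round(3))
for uv in((258,197),(403,209),(233,300),(400,313)): print('sc',plane('scene',uv,.1).round(3))
E
```

```text
top pale [345.4 192.3] [339 183  14  19 220] [ 0.614 -0.063  0.11 ]
top pale [255.9 200.8] [248 193  17  17 213] [0.589 0.14  0.11 ]
top pale [349.  239.2] [343 231  15  20 210] [ 0.505 -0.073  0.11 ]
top gold [246.3 172.6] [236 172  27   3  50] [0.655 0.165 0.11 ]
top gold [274.  257.8] [265 248  19  20 305] [0.459 0.094 0.11 ]
top gold [359.8 276.4] [342 275  30   3  56] [ 0.422 -0.098  0.11 ]
scene pale [283.5 221. ] [273 210  20  22 296] [ 0.506 -0.074  0.11 ]
scene pale [274.3 261.3] [266 250  18  24 364] [ 0.612 -0.063  0.11 ]
scene pale [370.7 271.9] [361 261  21  22 237] [0.588 0.14  0.11 ]
scene gold [359.3 219.1] [ 295  200  103   62 1676] [0.459 0.091 0.11 ]
scene gold [273.9 212.9] [256 205  39  17 133] [ 0.49  -0.101  0.11 ]
scene gold [278.  240.7] [250 215  70  48 650] [ 0.56 -0.07  0.11]
scene gold [322.2 217.7] [314 214  19  12  55] [0.476 0.009 0.11 ]
scene gold [383.8 238.8] [376 227  20  21  85] [0.498 0.153 0.11 ]
scene gold [331.6 233.9] [326 231  13   6  38] [0.514 0.039 0.11 ]
scene gold [314.  247.9] [308 242  13  14  60] [0.559 0.01  0.11 ]
scene gold [286. 
[... 313 characters left out ...]
 0.09  0.11 ]
scene gold [289.2 283.9] [250 268  74  22 411] [ 0.657 -0.018  0.11 ]
scene gold [289.8 280.4] [285 276  10   9  32] [ 0.648 -0.019  0.11 ]
scene gold [348.3 281.3] [339 276  22  12  61] [0.621 0.099 0.11 ]
scene gold [390.1 280.8] [382 278  15   6  32] [0.599 0.182 0.11 ]
scene gold [387.8 288.1] [377 285  20   5  36] [0.617 0.181 0.11 ]
block [ 0.613 -0.063  0.108] 0.0029
notch [ 0.502 -0.075  0.105] 0.0016
oct [0.587 0.139 0.113] 0.0031
fin [0.457 0.092 0.116] 0.0027
corner [0.397 0.177 0.1  ]
corner [ 0.433 -0.155  0.1  ]
corner [ 0.696 -0.129  0.1  ]
corner [0.66  0.206 0.1  ]
sc [ 0.447 -0.154  0.1  ]
sc [0.398 0.183 0.1  ]
sc [ 0.715 -0.12   0.1  ]
sc [0.661 0.213 0.1  ]
```

```bash
python3 -m crank '[[[0,0,-1],0],[[0,0,-1],0],[[0,0,-1],0],[[0,0,0],1],[[0,0,0],1],[[0,0,0],1],[[0,0,0],1],[[0,0,0],1],[[0,0,0],1],[[0,0,0],1],[[0,0,0],1],[[0,0,0],0.2]]' 0.22
cat >> h.py <<'E'
C=np.array([.556,.028]); BX=np.array([.994,.108]); BY=np.array([-.108,.994])
def b(p): d=np.asarray(p)[:2]-C; return np.array([d@BX,d@BY])
def st():
    from scipy.spatial.transform import Rotation as R
    s=sensors.read_state(); m=R.from_quat(s['eef_rot']).as_matrix()
    print(round(s['time'],2),'tcp',s['ee_pos'].round(4) if hasattr(s['ee_pos'],'round') else s['ee_pos'],'board',b(s['ee_pos']).round(4),'tool-y yaw',np.degrees(np.arctan2(m[1,1],m[0,1])).round(2),'w',round(s['width'],4),np.round(s['ft_force'],2))
    return s
E
python3 - <<'E'
from h import *
st()
for p in((.613,-.063),(.505,-.074),(.588,.14),(.457,.092)):print(b(p).round(3))
print(plane('top',(82,252),.245))
E
```

```text
time: 1.6
ee_pos: [0.1934, 0.5942, 0.3121]
eef_rot: [0.667, 0.745, -0.0, 0.0]
ft_force: [0.1, -0.5, 0.8]
width: 0.0191
grip_force: 0.0
1.6 tcp [0.1934 0.5942 0.3121] board [-0.2993  0.6019] tool-y yaw 6.34 w 0.0191 [ 0.07 -0.49  0.76]
[ 0.047 -0.097]
[-0.062 -0.096]
[0.044 0.108]
[-0.091  0.074]
[0.4389804 0.4676212 0.245    ]
```

```bash
python3 -m crank '[[[-0.98,0.52,0],0],[[-0.98,0.52,0],0],[[-0.98,0.52,0],0],[[-0.98,0.52,0],0],[[-0.98,0.52,0],0],[[-0.98,0.52,0],0],[[-0.98,0.52,0],0],[[-0.98,0.52,0],0],[[-0.98,0.52,0],0],[[-0.98,0.52,0],0],[[-0.98,0.52,0],0]]'
python3 -m crank '[[[-0.98,0.52,0],0],[[-0.98,0.52,0],0],[[-0.98,0.52,0],0],[[-0.98,0.52,0],0],[[-0.98,0.52,0],0],[[-0.98,0.52,0],0],[[-0.98,0.52,0],0],[[-0.98,0.52,0],0],[[-0.98,0.52,0],0],[[-0.98,0.52,0],0],[[-0.98,0.52,0],0],[[0,0,0],0]]'; python3 - <<'E'
from h import *
st(); im=vision.camera('wrist'); cv2.imwrite('pics/w1.png',im[:,:,::-1])
E
```

```text
time: 2.98
ee_pos: [0.4004, 0.2909, 0.3125]
eef_rot: [0.666, 0.746, 0.0, -0.0]
ft_force: [-0.4, -0.4, -0.6]
width: 0.019
grip_force: 0.0
time: 4.47
ee_pos: [0.6067, -0.0133, 0.312]
eef_rot: [0.667, 0.745, -0.001, 0.0]
ft_force: [-0.8, -0.0, -0.2]
width: 0.0194
grip_force: 0.0
4.47 tcp [ 0.6067 -0.0133  0.312 ] board [ 0.0459 -0.0465] tool-y yaw 6.27 w 0.0194 [-0.83 -0.03 -0.16]
```

View pics/w1.png

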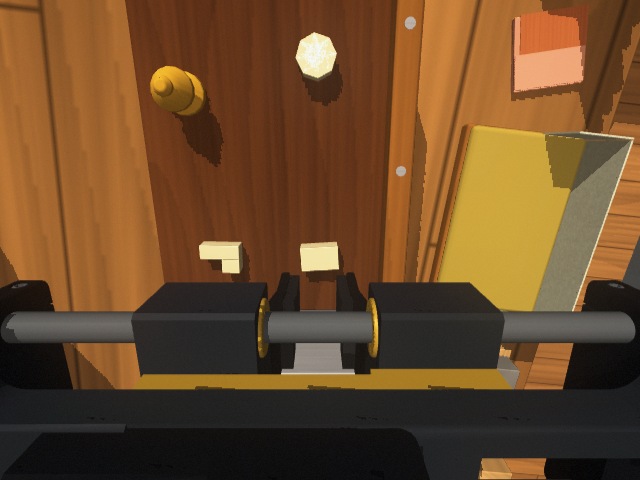

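Wrist view (up = +by): block (320,257) centred between the fingers, notched (221,256), octagon (316,57), finial (178,95). A cross-check from this view:

```bash
python3 - <<'E'
from h import *
from scipy.spatial.transform import Rotation as R
s=sensors.read_state(); m=vision.camera_model('wrist'); f=240/np.tan(np.radians(m['vertical_fov']/2)); H=np.array(m['hand_eye']); Rt=R.from_quat(s['eef_rot']).as_matrix()
o=Rt@H[:3,3]+s['ee_pos']
def w(uv,z):
    d=Rt@H[:3,:3]@np.array([(uv[0]-m['cx'])/f,(uv[1]-m['cy'])/f,1]); return o+d*(z-o[2])/d[2]
for n,uv,z in(('block',(320,253),.12),('notch',(223,252),.118),('oct',(316,53),.12),('finfoot',(186,101),.1),('edge',(132,50),.1),('edge',(163,270),.1)):
    p=w(uv,z); print(n,p.round(3),b(p).round(4))
# height of block from wrist + top
o2,d2=ray('top',(345.5,191)); d1=w((320,253),0)-o; d1/=np.linalg.norm(d1)
t=np.linalg.lstsq(np.c_[d1,-d2],o2-o,rcond=None)[0]; print('block z',(o+t[0]*d1).round(3),(o2+t[1]*d2).round(3))
E
```

```text
block [ 0.613 -0.053  0.12 ] [ 0.0476 -0.0867]
notch [ 0.506 -0.065  0.118] [-0.0594 -0.0866]
oct [0.587 0.143 0.12 ] [0.0427 0.1108]
finfoot [0.458 0.088 0.1  ] [-0.0908  0.0705]
edge [0.405 0.13  0.1  ] [-0.1394  0.1173]
edge [ 0.432 -0.101  0.1  ] [-0.137  -0.1152]
block z [ 0.614 -0.059  0.102] [ 0.619 -0.063  0.104]
```

```bash
python3 -m crank '[[[0.4,0,-0.0],0],[[0,0,1],0],[[0,0,1],0],[[0,0,1],0],[[0,0,1],0],[[0,0,1],0],[[0,0,1],0],[[0,0,0.6],0],[[0,0,0.2],0],[[0,0,0],0]]'
python3 -c "from h import *; st()"
```

```text
time: 5.78
ee_pos: [0.6052, 0.0019, 0.109]
eef_rot: [0.667, 0.745, 0.0, 0.0]
ft_force: [-0.5, 0.5, 0.3]
width: 0.0193
grip_force: 0.0
5.78 tcp [0.6052 0.0019 0.109 ] board [ 0.0461 -0.0312] tool-y yaw 6.4 w 0.0193 [-0.5   0.53  0.3 ]
```

```bash
python3 -m crank '[[[-0.2,0,0.1],0],[[-0.4,0,0],0],[[-0.4,0,0],0],[[-0.4,0,0],0],[[-0.5,0,0],0],[[-0.5,0,0],0],[[-0.5,0,0],0],[[-0.5,0,0],0],[[-0.5,0,0],0],[[-0.5,0,0],0],[[-0.5,0,0],0],[[-0.1,0,0],0]]'
python3 -m crank '[[[0,0,0],0],[[0,0,-1],0],[[0,0,-1],0]]'
python3 - <<'E'
from h import *
st(); im=vision.camera('top'); cv2.imwrite('pics/top2.png',cv2.resize(im[130:310,160:460],None,fx=2,fy=2)[:,:,::-1])
E
```

```text
time: 7.28
ee_pos: [0.6214, -0.1493, 0.1055]
eef_rot: [0.667, 0.745, -0.0, 0.0]
ft_force: [-0.4, 0.8, 0.6]
width: 0.019
grip_force: 0.0
time: 7.65
ee_pos: [0.6215, -0.1466, 0.166]
eef_rot: [0.666, 0.746, -0.0, -0.0]
ft_force: [2.0, -0.0, -0.1]
width: 0.0193
grip_force: 0.0
7.65 tcp [ 0.6215 -0.1466  0.166 ] board [ 0.0462 -0.1806] tool-y yaw 6.43 w 0.0193 [ 1.97 -0.04 -0.11]
```

View pics/top2.png

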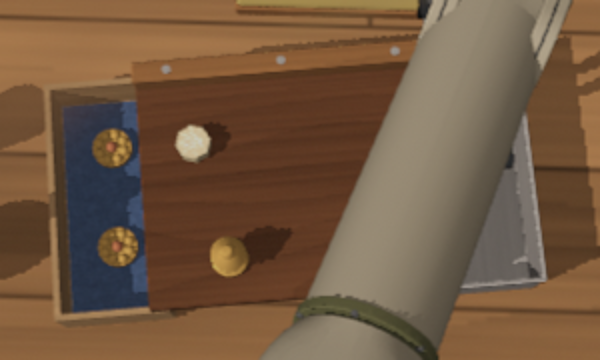

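The arm hides the tray end in the top view; octagon, finial and rosettes are unmoved. On to the notched piece, and I'll check the tray from the scene camera.

```bash
python3 -m crank '[[[0,0,-1],0],[[0.7,-0.5,0],0],[[0.7,-0.5,0],0],[[0.7,-0.5,0],0],[[0.7,-0.5,0],0],[[0.7,-0.5,0],0],[[0.7,-0.5,0],0],[[0.8,-0.57,0],0],[[0,0,0],0]]'
python3 - <<'E'
from h import *
st(); im=vision.camera('scene'); cv2.imwrite('pics/s3.png',cv2.resize(im[180:350,170:470],None,fx=2.4,fy=2.4)[:,:,::-1])
E
```

```text
time: 8.82
ee_pos: [0.4977, -0.008, 0.1956]
eef_rot: [0.665, 0.747, 0.001, -0.001]
ft_force: [0.1, 0.2, -0.5]
width: 0.0191
grip_force: 0.0
8.82 tcp [ 0.4977 -0.008   0.1956] board [-0.0618 -0.0295] tool-y yaw 6.59 w 0.0191 [ 0.1   0.24 -0.52]
```

View pics/s3.png

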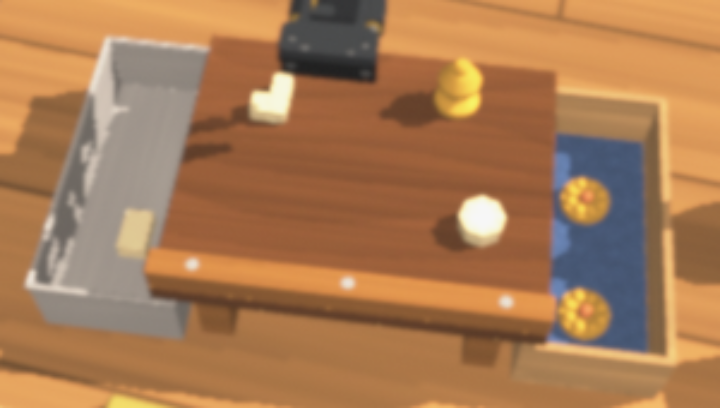

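The block lies in the tray (135,233 in the crop). Notched, octagon and finial are unmoved. Now the notched piece.

```bash
python3 -m crank '[[[0,0,1],0],[[0,0,1],0],[[0,0,0.8],0],[[0,0,0.2],0],[[0,0,0],0]]' && python3 -m crank '[[[-0.3,0,0],0],[[-0.4,0,0],0],[[-0.4,0,0],0],[[-0.4,0,0],0],[[-0.5,0,0],0],[[-0.5,0,0],0],[[-0.5,0,0],0],[[-0.5,0,0],0],[[-0.5,0,0],0],[[-0.5,0,0],0],[[-0.5,0,0],0],[[-0.2,0,0],0]]'
python3 -m crank '[[[0,0,0],0],[[0,0,-1],0],[[0,0,-1],0],[[0,0,-1],0],[[0,0,-1],0]]'
python3 -c "from h import *; st()"
```

```text
time: 9.5
ee_pos: [0.4989, -0.0108, 0.1058]
eef_rot: [0.667, 0.745, -0.0, 0.0]
ft_force: [0.1, 0.6, 0.6]
width: 0.0194
grip_force: 0.0
time: 11.0
ee_pos: [0.5157, -0.1667, 0.1055]
eef_rot: [0.667, 0.745, -0.0, 0.0]
ft_force: [-1.0, -0.3, -0.1]
width: 0.0192
grip_force: 0.0
time: 11.62
ee_pos: [0.5158, -0.1646, 0.2265]
eef_rot: [0.666, 0.746, 0.0, -0.0]
ft_force: [0.2, -0.1, 0.4]
width: 0.0189
grip_force: 0.0
11.62 tcp [ 0.5158 -0.1646  0.2265] board [-0.0608 -0.1871] tool-y yaw 6.42 w 0.0189 [ 0.23 -0.14  0.39]
```

```bash
python3 -m crank '[[[0.94,0.5,0],0],[[0.94,0.5,0],0],[[0.94,0.5,0],0],[[0.94,0.5,0],0],[[0.94,0.5,0],0],[[0.94,0.5,0],0],[[0.94,0.5,0],0],[[0.94,0,0],0],[[0.94,0,0],0],[[0.94,0,0],0],[[0.94,0,0],0],[[0.94,0,0],0]]' && python3 -m crank '[[[0,0,0],0]]'
python3 - <<'E'
from h import *
st(); im=vision.camera('scene'); cv2.imwrite('pics/s4.png',cv2.resize(im[180:350,170:470],None,fx=2.4,fy=2.4)[:,:,::-1])
for q in blobs(im,(360,250,400,290),*PALE): print(q[0],plane('scene',q[0],.11), b(plane('scene',q[0],.11)))
E
```

```text
time: 13.12
ee_pos: [0.582, 0.1842, 0.2255]
eef_rot: [0.666, 0.746, 0.0, -0.0]
ft_force: [0.8, 0.0, 0.1]
width: 0.0192
grip_force: 0.0
time: 13.25
ee_pos: [0.5815, 0.1861, 0.2251]
eef_rot: [0.665, 0.747, 0.0, -0.001]
ft_force: [-0.4, -1.1, 0.2]
width: 0.019
grip_force: 0.0
13.25 tcp [0.5815 0.1861 0.2251] board [0.0425 0.1544] tool-y yaw 6.66 w 0.019 [-0.44 -1.14  0.25]
[370.42477876 272.08849558] [0.58824607 0.13932718 0.11      ] [0.04407593 0.10717665]
```

View pics/s4.png

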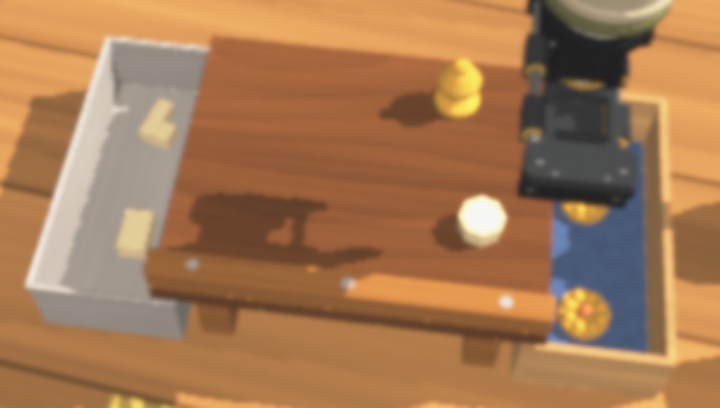

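Both block (135,233) and notched (158,123) are in the tray. The octagon sits ahead of the fingers. Descending and sweeping half way, then I'll check.

```bash
python3 -m crank '[[[0,0,1],0],[[0,0,1],0],[[0,0,1],0],[[0,0,0.8],0],[[0,0,0.15],0],[[0,0.05,0],0]]' && python3 -m crank '[[[-0.3,0,0],0],[[-0.3,0,0],0],[[-0.4,0,0],0],[[-0.4,0,0],0],[[-0.4,0,0],0],[[-0.4,0,0],0],[[-0.4,0,0],0],[[-0.4,0,0],0],[[-0.4,0,0],0],[[-0.4,0,0],0],[[-0.4,0,0],0],[[-0.2,0,0],0]]'
python3 - <<'E'
from h import *
st(); im=vision.camera('scene'); cv2.imwrite('pics/s5.png',cv2.resize(im[180:350,170:470],None,fx=2.4,fy=2.4)[:,:,::-1])
E
```

```text
time: 14.05
ee_pos: [0.5845, 0.1822, 0.1077]
eef_rot: [0.667, 0.745, 0.0, 0.0]
ft_force: [0.1, -0.6, -0.6]
width: 0.0189
grip_force: 0.0
time: 15.55
ee_pos: [0.5989, 0.0504, 0.1071]
eef_rot: [0.667, 0.745, -0.0, 0.0]
ft_force: [0.0, -0.3, 0.4]
width: 0.019
grip_force: 0.1
15.55 tcp [0.5989 0.0504 0.1071] board [0.045  0.0177] tool-y yaw 6.32 w 0.019 [ 0.02 -0.3   0.44]
```

View pics/s5.png

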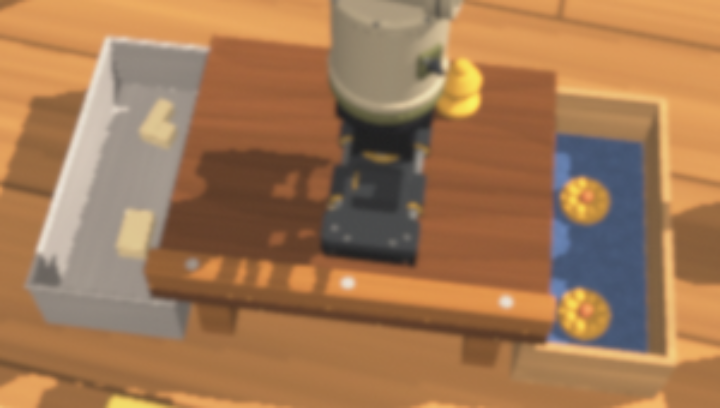

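The octagon is hidden under the gripper, with no stray piece in view and the finial untouched. Finishing the sweep.

```bash
python3 -m crank '[[[-0.5,0,0],0],[[-0.5,0,0],0],[[-0.5,0,0],0],[[-0.5,0,0],0],[[-0.5,0,0],0],[[-0.5,0,0],0],[[-0.5,0,0],0],[[-0.5,0,0],0],[[-0.5,0,0],0],[[-0.5,0,0],0],[[-0.5,0,0],0],[[-0.5,0,0],0]]' && python3 -m crank '[[[-0.5,0,0],0],[[-0.3,0,0],0],[[0,0,0],0],[[0,0,-1],0],[[0,0,-1],0],[[0,0,-1],0],[[0.9,0,-0.9],0],[[0.9,0,-0.5],0],[[0.9,0,0],0],[[0.9,0,0],0],[[0.9,0,0],0],[[0,0,0],0]]'
python3 - <<'E'
from h import *
st(); im=vision.camera('scene'); cv2.imwrite('pics/s6.png',cv2.resize(im[180:350,170:470],None,fx=2.4,fy=2.4)[:,:,::-1])
E
```

```text
time: 17.1
ee_pos: [0.6188, -0.1284, 0.107]
eef_rot: [0.667, 0.745, 0.0, -0.0]
ft_force: [-0.2, 0.4, -0.1]
width: 0.0192
grip_force: 0.0
time: 18.6
ee_pos: [0.6063, -0.0135, 0.2389]
eef_rot: [0.665, 0.747, 0.0, -0.001]
ft_force: [-0.2, 0.2, -0.2]
width: 0.0193
grip_force: 0.0
18.6 tcp [ 0.6063 -0.0135  0.2389] board [ 0.0455 -0.0467] tool-y yaw 6.65 w 0.0193 [-0.21  0.19 -0.2 ]
```

View pics/s6.png

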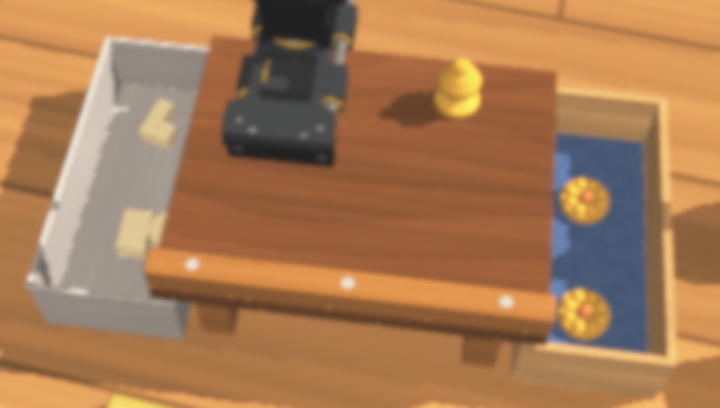

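The octagon lies beside the block at (157,228), partly hidden by the board. I'll back off to check it from the top.

```bash
python3 -m crank '[[[0.9,0,-0.3],0],[[0.9,0,-0.3],0],[[0.9,0,-0.3],0],[[0.9,0,-0.3],0],[[0.9,0,0],0],[[0.9,0,0],0],[[0.9,0,0],0],[[0.9,0,0],0],[[0.9,0,0],0],[[0,0,0],0],[[0,0,0],0]]'
python3 - <<'E'
from h import *
st(); im=vision.camera('top'); cv2.imwrite('pics/t7.png',cv2.resize(im[130:310,160:460],None,fx=2.6,fy=2.6)[:,:,::-1])
for q in blobs(im,(376,150,440,280),(10,30,110),(40,200,255),20): print(q[0],q[1],b(plane('top',q[0],.013)))
E
```

```text
time: 20.02
ee_pos: [0.58, 0.2227, 0.2751]
eef_rot: [0.667, 0.745, -0.0, 0.0]
ft_force: [0.6, -0.5, 0.6]
width: 0.0192
grip_force: 0.0
20.02 tcp [0.58   0.2227 0.2751] board [0.0449 0.191 ] tool-y yaw 6.27 w 0.0192 [ 0.59 -0.53  0.61]
[413.96153846 163.26923077] [411 156   7  14  26] [ 0.13455093 -0.28092863]
[429.725 156.725] [421 156  19   3  40] [ 0.14822209 -0.32184428]
[428.62962963 188.51851852] [423 187  17   7  27] [ 0.06733621 -0.30942994]
[388.41214058 200.61980831] [378 191  22  19 313] [ 0.04489845 -0.20778258]
[418.03846154 196.57692308] [415 191   6  14  26] [ 0.04915368 -0.28115374]
[432.11965812 206.8974359 ] [424 202  16  12 117] [ 0.02052524 -0.31240079]
[400.49484536 251.07731959] [393 242  15  21 194] [-0.08189599 -0.22345875]
[416.21604938 276.29012346] [376 268  64  12 324] [-0.1456198  -0.25413263]
```

View pics/t7.png

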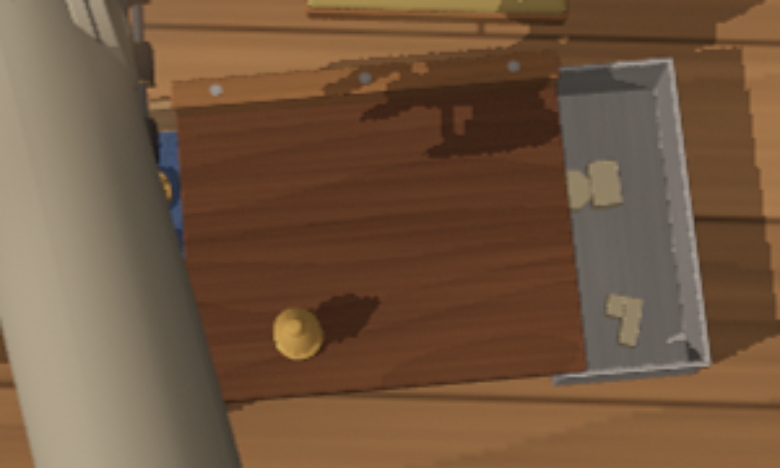

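All three are in the tray: block (605,183), octagon (578,188) partly under the board's edge, notched (627,318). The finial is in place at (298,333) and the board is clear.

```bash
python3 -c "from bench import r; print(r.close_job())"
```

```text
the job is handed in; nothing more can be done
None
```

All three offcuts were pushed off the board and lie in the steel scrap tray, the finial stands where it was with nothing else seen to move, and the job was handed in at about 20 s.

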